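Run the bored carriage round the bent guide bar

ROBOT

A 6-joint arm with a two-finger parallel gripper is mounted at the origin on a cart in front of the work surface, level with it; the furniture and walls round the work are solid. World frame = base frame: x ahead of the robot, y to its left, z up, the work surface at z = 0. Lengths are in m, angles in rad, forces in N, time in s.
With the tool pointing down it reaches from about 0.375 to 0.9 m from the base axis. Payload 3.1 kg.
Tool frame: the origin (TCP) lies between the finger pads; the fingertips stand 8 mm ahead of it and the grasp point (between the pads) lies 11 mm behind it; z points along the fingers, y is the line along which they close (so a half turn about z gives the same grasp; the last joint's range is limited). The gripper opens to 87 mm and grips with 3 to 60 N. Pads are 19 mm wide; open, the fingers measure 117 mm over their backs; the gripper's body (75 mm by 190 mm) begins 51 mm behind the grasp point.
Start: joints at [-1.45, 0.527, 1.433, -0, 1.181, -0.178], TCP at [0.184, -0.597, 0.231] pointing down, gripper open.
Joint ranges: [-3.08, 3.08], [-0.75, 2.2], [0.22, 2.44], [-1.43, 4.57], [0, 2.65], [-2.85, 2.85]. Speed limits (rad/s): [2.79, 2.79, 3.14, 3.14, 3.14, 3.14].

INTERFACE

Orientations are given as a unit quaternion [x, y, z, w].
In Python, from rig import robot, vision, job gives the robot as it stands.
- The arm moves only by the shell command python3 -m handwheel 'ROWS' [OPENING] [FORCE]. ROWS is JSON, a list of rows, each a list of 4 numbers: the shift along the tool's x, y, z as a fraction of full scale, then the turn about the tool's z as a fraction of full scale. A call has 1 to 20 rows; each row is the pose to reach, as a shift and turn from the pose commanded when the call began, along the tool's axes at that moment, turning the shorter way round; what a row does not reach only later rows make up. Full scale, the value 1, is 300 mm for a shift and 2 pi rad for a turn. A row lasts 1/12 s, in which the tool goes at most 41.7 mm and 7.16 degrees, less where a joint would pass 70% of its speed; a pose out of reach is approached as far as the arm can. A call with a number of a shift or a turn outside -1 to 1 is refused whole. A call with a gripper value outside its range is refused whole. OPENING is the opening in per cent of the stroke, from 0 (shut) to 100 (fully open), set as the call begins (- or left out, the last holds). The fingers move at their own pace and stop on an object; FORCE is the grip in N (left out, the last holds). Time passes only in rows, so rows that repeat a pose let the fingers close. It gives the time, the measured TCP pose, the force, the opening and the grip force at its end, in the units of the state.
- robot.get_obs(): the state, without advancing time (a new reading comes with each control period).
- vision.camera(name): name is "scene" or "top" or "wrist"; returns a dict with "frame" (420x560x3 uint8, red, green, blue), "K" (3x3 intrinsics, pixels), "cam_to_world" (4x4, takes a point from camera to world coordinates); the wrist camera has in their place "hand_eye" (4x4, takes a point from camera to tool coordinates, whose origin is the TCP and whose axes are the flange's). Camera axes: x right, y down, z forward; pixel columns grow to the right and rows downward; lengths in m; the calibration is good to about 2 mm. A picture is of the moment at which its call begins: read the wrist's pose just before it. There is no depth.
- job.hand_in(): hands the job in; it is judged then, once.
Trained networks look in the newest picture that a camera, given by its name, has taken for a name from the list of things; names that differ only in an ending like _2 or _b are one class to them, and where a whole thing is asked for, a point or a joint stands for the part that bears it (a point fixed in the world has none). Each returns a list of dicts, best first, with "conf" (0 to 1); they miss things now and then, are a little off and sometimes report something else, mostly with a low value. They report only what shows in the picture. A call takes as long as a camera call. They do not tell look-alikes from the thing itself.
- vision.look_for(camera, label): "point" ([row, column] in pixels, amid what is visible of it).
- vision.outline_of(camera, label): "mask" (420x560 bool, what is visible of it) and "point" ([row, column] in pixels, amid what is visible of it).
The state is a dict: "time": time; "q": joint angles; "joint_velocities": joint speeds; "joint_torque": joint torques, N m; "position": TCP position; "tool_rot": TCP orientation; "ft_force": force on the tool from outside, world axes, zero at the start; "moment": the same for the moment, N m; "grip_width": finger opening in m; "grip_force": force on a finger pad.
Only numpy, scipy, OpenCV 4.12 (cv2) and the standard library are available. Lean on these libraries where they do the work, as an engineer would, in place of code of your own. Each camera call takes 0.05 s, during which the arm holds its last target. There are 200 camera calls.

TASK

Put the loose bored carriage back on the jig: thread it over the free end of the bent guide bar, slide it along, turning it with the bend, and press it gently home against the stop collar near the post; then let go, leaving it hanging upright there. The bar is hand-bent, so follow it by feel and never force it (about 20 N is too much), and leave the tin, the tape measure and the wood offcut where they are.

Things in the scene. Friction and masses are not known exactly. Their poses are not given: they have to be found in the camera images.
- guide: Fixed guide: dark steel foot 70 x 100 x 12 mm, upright post 24 mm thick; origin mid-foot underside, z up. A round steel bar 12 mm thick is clamped level in the post head (25 mm thick, top 113 mm up). The bar's axis is 100 mm above the bench all along; it leaves the post along the guide's -y, unsupported to its free end. It is stiff, without noticeable spring; over 20 N on it, all its contacts added (a skewed carriage wedges on two), is forcing.
- bend_start (a point): On the bar's axis where its straight part ends, 72 mm from the post axis (axes as the guide). From here the bar bends clockwise seen from above (towards the guide's -x), on about 120 mm radius for about 70 degrees. Bent by hand: every 29 mm further on it has a stray set of up to 8 degrees either way, so the true line may lie over 10 mm off the ideal arc and must be felt.
- bar_tip (a point): Middle of the bar's free end, on its axis; the last 14 mm is a straight rounded nose 8 mm thick. Its y axis points along the bar, into it (the way the carriage must travel there); z up.
- stop_face (a point): Centre, on the bar axis, of the free face of the stop collar (ring 25 mm across, 12 mm long, fixed on the straight part of the bar 42 mm from the post axis); same axes as the guide: its -y points from the face out along the bar. The carriage is home when its end face touches this face, bore centre 14 mm out along -y.
- stop: The stop collar itself; origin at stop_face.
- carriage: Loose bored carriage, about 250 g, heavy at the bottom, 104 mm tall: dark steel sole 28 x 44 x 10 mm, aluminium block 28 mm long (along its x) x 34 mm wide up to 50 mm height, square black grip 20 x 20 mm from 50 to 104 mm height. A round 16 mm hole runs right through along its x, 34 mm above the sole. Either end may go first. Origin mid-sole underside.
- carriage_bore (a point): Middle of the carriage's hole, 34 mm above its sole; x along the hole.
- carriage_grip (a point): On the carriage's black grip, 84 mm above the sole (20 mm under the grip's top, 50 mm above the hole's axis); x along the hole.
- screw_tin: Open tin, 68 mm across, 28 mm tall; origin under its middle. Leave alone.
- tape_measure: Yellow tape measure 41 x 93 x 64 mm; origin under its middle. Leave alone.
- offcut: Wood offcut 40 x 85 x 38 mm; origin under its middle. Leave alone.
Mind the look-alikes: they are no part of the job. Of the things like the carriage, leave any that is green; of the rest the larger one is meant.

How it is judged:
By the outcome, as a careful person would: the job done as asked, in the order asked, and still so for the second after the job is handed in, with the robot touching nothing.
It also fails if it takes over 67 s, if anything falls off the work surface, if the arm or the gripper's body presses on something with over 40 N, if the wrist force passes 120 N, or if a joint passes its speed limit or range.

## Working session

There is one attempt and no reset: what is moved stays moved. The work goes in short steps, Python scripts to look and compute and a shell command to move; the robot and the scene stay as the last step left them, time stands still between calls to the robot, and variables do not carry over. Pictures are saved under pics/ and viewed, at most 10 in all, crops included, and the job is handed in when it is done.

```bash
ls; mkdir -p pics
cat > h.py <<'E'
import numpy as np, cv2
from rig import robot, vision, job
from scipy.spatial.transform import Rotation as R
def ray(cam,info,px):
    r,c=px; d=np.linalg.inv(info['K'])@[c,r,1]; T=info['cam_to_world']; return T[:3,3],T[:3,:3]@d
def atz(cam,info,px,z):
    o,d=ray(cam,info,px); return o+d*(z-o[2])/d[2]
def proj(info,p):
    T=np.linalg.inv(info['cam_to_world']); q=T[:3,:3]@np.array(p)+T[:3,3]; u=info['K']@q; return u[1]/u[2],u[0]/u[2]
def wristinfo():
    o=robot.get_obs(); i=vision.camera('wrist'); T=np.eye(4); T[:3,:3]=R.from_quat(o['tool_rot']).as_matrix(); T[:3,3]=o['position']
    i['cam_to_world']=T@i['hand_eye']; return i
E
python3 - <<'E'
from h import *
o=robot.get_obs(); print({k:np.round(v,3) for k,v in o.items()})
ims=[]
for c in ['top','scene']:
    i=vision.camera(c); ims.append(i['frame']); print(c,np.round(i['K'],1).tolist(),np.round(i['cam_to_world'],3).tolist())
    cv2.imwrite(f'pics/{c}.png',i['frame'][:,:,::-1])
    for l,z in [('guide',.1),('bend_start',.1),('bar_tip',.1),('stop_face',.1),('carriage',.05),('carriage_grip',.084),('carriage_bore',.034),('screw_tin',.02),('tape_measure',.05),('offcut',.03)]:
        for d in vision.look_for(c,l): print(l,np.round(d['point']),round(d['conf'],2),np.round(atz(c,i,d['point'],z),3))
E
```

```text
pics
{'time': np.float64(0.0), 'q': array([-1.451,  0.528,  1.434, -0.   ,  1.181, -0.179]), 'joint_velocities': array([ 0.   ,  0.   , -0.   ,  0.001, -0.001, -0.   ]), 'joint_torque': array([  0.   , -44.004, -17.659,   0.063,   0.058,  -0.   ]), 'position': array([ 0.184, -0.597,  0.23 ]), 'tool_rot': array([ 0.989,  0.149,  0.   , -0.001]), 'ft_force': array([-0.266, -0.544, -0.15 ]), 'moment': array([ 0.018, -0.006, -0.007]), 'grip_force': np.float64(0.0), 'grip_width': np.float64(0.087)}
top [[379.2, 0.0, 276.0], [0.0, 379.2, 210.5], [0.0, 0.0, 1.0]] [[0.021, -0.994, 0.106, 0.385], [-1.0, -0.021, -0.001, 0.05], [0.003, -0.106, -0.994, 1.245], [0.0, 0.0, 0.0, 1.0]]
guide [224. 228.] 0.92 [0.463 0.193 0.1  ]
bend_start [225. 227.] 0.79 [0.461 0.196 0.1  ]
carriage [241. 346.] 0.68 [ 0.42  -0.172  0.05 ]
carriage [235. 377.] 0.48 [ 0.443 -0.272  0.05 ]
carriage [212. 390.] 0.4 [ 0.514 -0.313  0.05 ]
carriage_grip [237. 348.] 0.67 [ 0.431 -0.172  0.084]
carriage_grip [218. 394.] 0.45 [ 0.495 -0.316  0.084]
carriage_grip [236. 378.] 0.4 [ 0.438 -0.265  0.084]
carriage_bore [235. 377
[... 418 characters left out ...]
06, -0.423, 0.546], [0.0, 0.0, 0.0, 1.0]]
guide [219. 242.] 0.87 [0.337 0.103 0.1  ]
bend_start [222. 244.] 0.67 [0.326 0.091 0.1  ]
carriage [269. 424.] 0.89 [ 0.407 -0.282  0.05 ]
carriage [253. 453.] 0.82 [ 0.499 -0.323  0.05 ]
carriage [253. 376.] 0.63 [ 0.42  -0.179  0.05 ]
carriage_grip [261. 452.] 0.97 [ 0.409 -0.33   0.084]
carriage_grip [219. 240.] 0.64 [0.36  0.125 0.084]
carriage_grip [253. 377.] 0.61 [ 0.365 -0.196  0.084]
carriage_grip [270. 427.] 0.6 [ 0.352 -0.297  0.084]
carriage_bore [270. 428.] 0.96 [ 0.435 -0.286  0.034]
carriage_bore [253. 377.] 0.66 [ 0.447 -0.174  0.034]
carriage_bore [260. 452.] 0.62 [ 0.498 -0.322  0.034]
offcut [236. 432.] 0.94 [ 0.589 -0.262  0.03 ]
```

Run:
```python
import cv2,numpy as np
a=cv2.imread('pics/top.png')[150:270,130:420]; b=cv2.imread('pics/scene.png')[150:300,170:490]
a=cv2.resize(a,(700,290),interpolation=2); b=cv2.resize(b,(640,300),interpolation=2)
c=np.zeros((590,700,3),np.uint8); c[:290]=a; c[290:,:640]=b; cv2.imwrite('pics/c1.png',c)
```

```text
(no output)
```

View pics/c1.png

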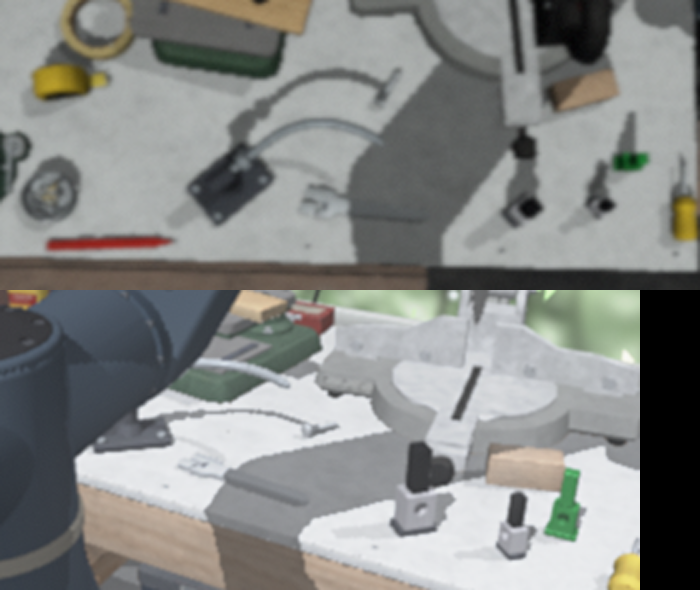

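The picture shows the guide at about crop (230,185), with the bar curving right to its tip at (380,142). The large carriage is at about (523,207), the small look-alike at (600,207) and the green one at (630,160). The saw knob sits close behind the carriage.

```bash
cat >> h.py <<'E'
def rows(target,yaw=None):
    o=robot.get_obs(); M=R.from_quat(o['tool_rot']).as_matrix(); d=M.T@(np.array(target)-o['position']); return np.round(d/.3,4), np.round(np.degrees(np.arctan2(M[1,0],M[0,0])),2)
E
python3 - <<'E'
from h import *
i=vision.camera('wrist'); print(np.round(i['hand_eye'],3).tolist(),i['K'].round(0).tolist())
print(rows([.40,-.18,.30]))
t=vision.camera('top')
for n,p in dict(tip=(208.8,287.4),root=(150+163/2.414,130+240/2.414),mid=(150+122/2.414,130+312/2.414),bigtop=(150+212/2.414,130+527/2.414),knob=(150+145/2.414,130+523/2.414)).items(): print(n,atz('top',t,p,.1).round(3))
E
```

```text
[[0.0, -0.969, -0.246, 0.067], [1.0, 0.0, -0.0, 0.001], [0.0, -0.246, 0.969, -0.155], [0.0, 0.0, 0.0, 1.0]] [[340.0, 0.0, 279.0], [0.0, 340.0, 209.0], [0.0, 0.0, 1.0]]
(array([ 1.0976, -1.1173, -0.2315]), np.float64(17.12))
tip [0.513 0.014 0.1  ]
root [0.483 0.189 0.1  ]
mid [0.537 0.1   0.1  ]
bigtop [ 0.429 -0.171  0.1  ]
knob [ 0.513 -0.166  0.1  ]
```

```bash
python3 -m handwheel '[[0.1,-0.1,-0.1,0],[0.95,-0.95,-0.23,0],[0.95,-0.95,-0.23,0],[0.95,-0.95,-0.23,0],[0.95,-0.95,-0.23,0],[0.95,-0.95,-0.23,0],[0.95,-0.95,-0.23,0],[0.95,-0.95,-0.23,0],[0.95,-0.95,-0.23,0],[0.95,-0.95,-0.23,0],[0.95,-0.95,-0.23,0],[0.95,-0.95,-0.23,0]]' 60
python3 - <<'E'
from h import *
o=robot.get_obs(); print(o['time'],o['position'],o['q'].round(2))
i=wristinfo(); cv2.imwrite('pics/w1.png',i['frame'][:,:,::-1])
for l,z in [('carriage',.05),('carriage_grip',.084),('carriage_bore',.034)]:
    for d in vision.look_for('wrist',l): print(l,np.round(d['point']),round(d['conf'],2),np.round(atz('',i,d['point'],z),3))
E
```

```text
time: 2.2
position: [0.3732, -0.2393, 0.3001]
tool_rot: [0.989, 0.151, 0.0, 0.001]
ft_force: [-0.2, -1.1, 0.4]
grip_width: 0.0522
grip_force: 0.0
2.2 [ 0.3732318  -0.23933235  0.30010152] [-0.82  0.19  1.77 -0.    1.18  0.44]
carriage [112. 246.] 0.83 [ 0.438 -0.182  0.05 ]
carriage [135. 330.] 0.83 [ 0.443 -0.281  0.05 ]
carriage [ 90. 379.] 0.7 [ 0.506 -0.318  0.05 ]
carriage_grip [ 95. 376.] 0.82 [ 0.494 -0.308  0.084]
carriage_grip [134. 327.] 0.79 [ 0.442 -0.273  0.084]
carriage_grip [109. 246.] 0.59 [ 0.441 -0.184  0.084]
carriage_bore [112. 244.] 0.88 [ 0.438 -0.178  0.034]
carriage_bore [137. 326.] 0.87 [ 0.439 -0.28   0.034]
carriage_bore [ 96. 374.] 0.61 [ 0.5   -0.319  0.034]
```

View pics/w1.png

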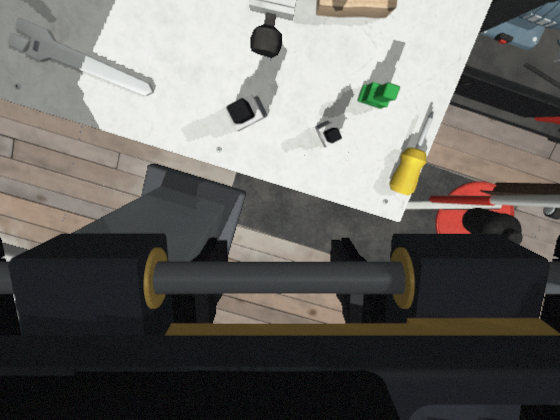

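Run:
```python
import cv2
a=cv2.imread('pics/w1.png')[15:140,210:290]
cv2.imwrite('pics/c2.png',cv2.resize(a,None,fx=4.5,fy=4.5,interpolation=2))
```

```text
(no output)
```

View pics/c2.png

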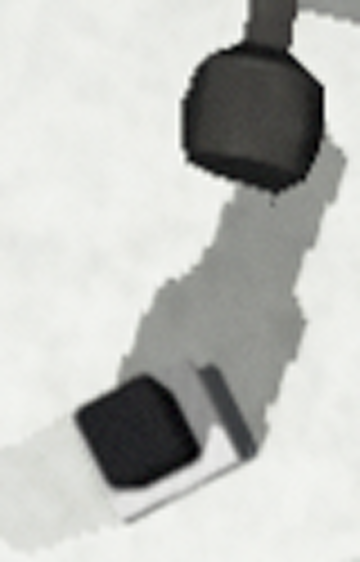

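Run:
```python
from h import *
i=wristinfo()
f=lambda x,y,z: atz('',i,(15+y/4.5,210+x/4.5),z)
A=f(257,458,.01);B=f(205,366,.01);C=f(127,521,.01)
print(A.round(4),B.round(4),C.round(4))
for d in(A-B,A-C): print(np.linalg.norm(d[:2]),np.degrees(np.arctan2(d[1],d[0])))
T=[f(x,y,.104) for x,y in ((78,412),(148,377),(187,447),(118,488))]
print(np.round(T,4)); print([np.degrees(np.arctan2(*(T[a]-T[b])[:2][::-1])).round(1) for a,b in((1,0),(2,3),(2,1),(3,0))],np.mean(T,0))
k=f(252,115,.1);print('knob',k, f(252,115,.05))
s=vision.camera('scene'); 
c=(B+C)/2;print('center',c)
```

```text
[ 0.4392 -0.2076  0.01  ] [ 0.4585 -0.1869  0.01  ] [ 0.4119 -0.1774  0.01  ]
0.028301879407704632 -132.9685418948122
0.040708034169073114 -47.98086521035565
[[ 0.4364 -0.1708  0.104 ]
 [ 0.448  -0.1835  0.104 ]
 [ 0.4363 -0.1957  0.104 ]
 [ 0.4234 -0.1834  0.104 ]]
[np.float64(-47.8), np.float64(-43.4), np.float64(-133.8), np.float64(-135.8)] [ 0.43601345 -0.18334598  0.104     ]
knob [ 0.50555107 -0.1899138   0.1       ] [ 0.51532451 -0.1851165   0.05      ]
center [ 0.43519069 -0.18215467  0.01      ]
```

Run:
```python
from h import *
s=vision.camera('scene')
for z in(.05,.08,.1): print('knob',z,atz('',s,(240,389),z).round(3))
print('griptop', atz('',s,(150+(443-290)/2,170+417/2),.104))
print(rows([.4355,-.1825,.20]), rows([.4355,-.1825,.073]))
```

```text
knob 0.05 [ 0.488 -0.187  0.05 ]
knob 0.08 [ 0.436 -0.2    0.08 ]
knob 0.1 [ 0.401 -0.208  0.1  ]
griptop [ 0.43865295 -0.17385812  0.104     ]
(array([ 0.2607, -0.1281,  0.3309]), np.float64(16.99)) (array([ 0.2608, -0.1279,  0.7542]), np.float64(16.99))
```

```bash
python3 -m handwheel '[[0.26,-0.128,0.33,0.169],[0.26,-0.128,0.33,0.169],[0.26,-0.128,0.33,0.169],[0.26,-0.128,0.33,0.169],[0.26,-0.128,0.33,0.169],[0.26,-0.128,0.33,0.169],[0.26,-0.128,0.33,0.169],[0.26,-0.128,0.33,0.169],[0.26,-0.128,0.33,0.169],[0.26,-0.128,0.33,0.169]]' 70
python3 - <<'E'
from h import *
o=robot.get_obs(); print(o['time'],o['position'],o['q'].round(2))
i=wristinfo(); cv2.imwrite('pics/w2.png',i['frame'][:,:,::-1])
print([np.round(proj(i,[.4355,-.1825,z])) for z in(.104,.05,0)])
for l,z in [('carriage_grip',.094),('carriage_bore',.034)]:
    for d in vision.look_for('wrist',l): print(l,np.round(d['point']),round(d['conf'],2),np.round(atz('',i,d['point'],z),3))
E
```

```text
time: 3.38
position: [0.4356, -0.1822, 0.2003]
tool_rot: [0.928, -0.374, -0.0, -0.0]
ft_force: [-0.8, -0.2, -0.5]
grip_width: 0.0609
grip_force: 0.0
3.3833 [ 0.43555661 -0.18221791  0.2002977 ] [-0.63  0.37  1.84 -0.    0.93  1.7 ]
[array([214., 278.]), array([199., 278.]), array([189., 278.])]
carriage_grip [201. 273.] 0.68 [ 0.444 -0.185  0.094]
carriage_grip [115. 347.] 0.61 [ 0.453 -0.27   0.094]
carriage_grip [ 27. 338.] 0.6 [ 0.502 -0.304  0.094]
carriage_bore [116. 350.] 0.93 [ 0.443 -0.28   0.034]
carriage_bore [200. 272.] 0.92 [ 0.436 -0.175  0.034]
carriage_bore [ 29. 340.] 0.81 [ 0.504 -0.322  0.034]
```

View pics/w2.png

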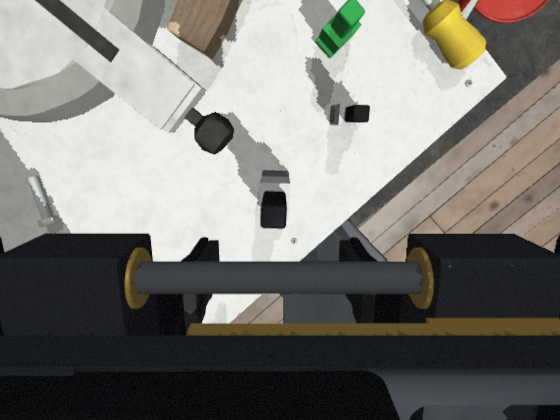

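Grip at cols 262–287, rows 192–228, squared up with the fingers and about 3 mm off to the left. Go down and grip.

```bash
python3 -m handwheel '[[0,-0.01,0.13,0],[0,-0.01,0.25,0],[0,-0.01,0.35,0],[0,-0.01,0.423,0],[0,-0.01,0.423,0],[0,-0.01,0.423,0]]' 70
python3 -m handwheel '[[0,0,0,0],[0,0,0,0],[0,0,0,0],[0,0,0,0],[0,0,0,0],[0,0,0,0],[0,0,0,0],[0,0,0,0]]' 0 25
```

```text
time: 4.03
position: [0.4372, -0.179, 0.0729]
tool_rot: [0.928, -0.372, -0.001, -0.0]
ft_force: [0.8, 0.4, -1.0]
grip_width: 0.0612
grip_force: 0.0
time: 4.7
position: [0.4379, -0.1792, 0.0739]
tool_rot: [0.928, -0.372, 0.0, 0.0]
ft_force: [-1.0, 0.4, 2.6]
grip_width: 0.0202
grip_force: 24.6
```

```bash
python3 -m handwheel '[[0,0,-0.1,0],[0,0,-0.25,0],[0,0,-0.35,0],[0,0,-0.45,0],[0,0,-0.5,0],[0,0,-0.5,0],[0,0,-0.5,0]]'
python3 - <<'E'
from h import *
print(rows([.46,.03,.235]))
t=vision.camera('top')
f=t['frame'][150:270,130:420][:,:,::-1]; cv2.imwrite('pics/t2.png',cv2.resize(f[10:90,60:180],None,fx=6,fy=6,interpolation=2))
print([d['point'] for d in vision.look_for('top','stop_face')+vision.look_for('top','bar_tip')])
E
```

```text
time: 5.28
position: [0.4376, -0.179, 0.2236]
tool_rot: [0.928, -0.372, 0.0, 0.0]
ft_force: [-0.2, -0.5, -3.3]
grip_width: 0.0198
grip_force: 24.9
(array([-0.4274, -0.5552, -0.0381]), np.float64(-43.72))
[[225.9, 227.2]]
```

View pics/t2.png

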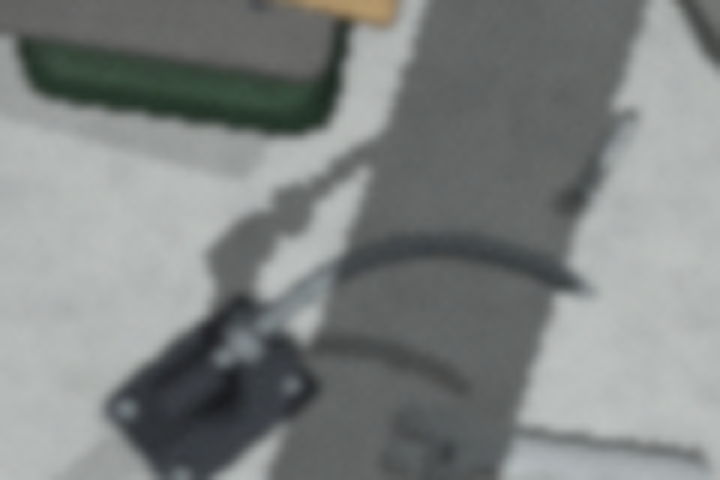

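The top view shows the bar from the collar at (245,345) up over (440,243) to the tip at about (595,292). Next, a close look from behind the bar.

```bash
python3 -m handwheel '[[-0.06,-0.05,-0.04,0],[-0.82,-0.73,-0.088,-0.053],[-0.82,-0.73,-0.088,-0.053],[-0.82,-0.73,-0.088,-0.053],[-0.82,-0.73,-0.088,-0.053],[-0.82,-0.73,-0.088,-0.053],[-0.82,-0.73,-0.088,-0.053],[-0.82,-0.73,-0.088,-0.053],[-0.82,-0.73,-0.088,-0.053],[-0.82,-0.73,-0.088,-0.053],[-0.82,-0.73,-0.088,-0.053],[-0.82,-0.73,-0.088,-0.053]]'
python3 - <<'E'
from h import *
t=vision.camera('top')
for x,y in [(245,345),(290,300),(340,265),(390,247),(440,243),(490,250),(540,268),(595,292)]: print(atz('',t,(160+y/6,190+x/6),.1).round(4))
i=wristinfo(); cv2.imwrite('pics/w3.png',i['frame'][:,:,::-1]); np.savez('w3.npz',**i)
o=robot.get_obs();print(o['position'],rows([0,0,0])[1],o['q'].round(2))
for l in ['guide','bar_tip','stop_face','bend_start']:
    for d in vision.look_for('wrist',l): print(l,np.round(d['point']),round(d['conf'],2),np.round(atz('',i,d['point'],.1),4))
E
```

```text
time: 6.43
position: [0.4108, 0.1485, 0.2489]
tool_rot: [0.977, -0.213, -0.001, 0.001]
ft_force: [0.0, -0.5, -2.4]
grip_width: 0.0197
grip_force: 25.0
[0.4829 0.1849 0.1   ]
[0.5062 0.1629 0.1   ]
[0.5246 0.1381 0.1   ]
[0.5343 0.113  0.1   ]
[0.5369 0.0877 0.1   ]
[0.5338 0.0622 0.1   ]
[0.5252 0.0367 0.1   ]
[0.5135 0.0086 0.1   ]
[0.41131234 0.14794466 0.24938964] -24.75 [ 0.09  0.25  1.86 -0.    1.04  2.09]
guide [138. 220.] 0.7 [0.4813 0.1713 0.1   ]
stop_face [141. 200.] 0.62 [0.4869 0.1882 0.1   ]
bend_start [136. 221.] 0.83 [0.4827 0.1698 0.1   ]
```

View pics/w3.png

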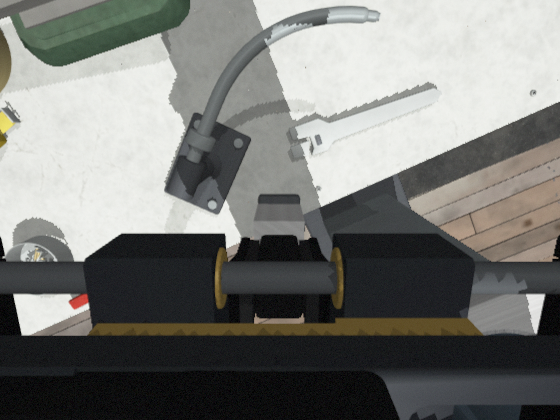

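Run:
```python
import cv2
a=cv2.imread('pics/w3.png')[0:165,175:390]
cv2.imwrite('pics/c3.png',cv2.resize(a,None,fx=3.6,fy=3.6,interpolation=2))
```

```text
(no output)
```

View pics/c3.png

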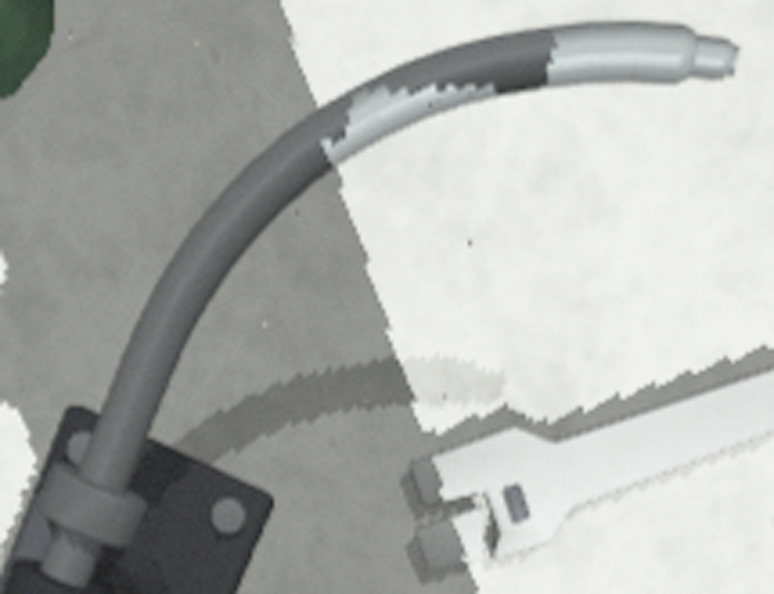

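```bash
cat > bar.py <<'E'
from h import *
from scipy.interpolate import CubicSpline
i=np.load('w3.npz')
P=[(740,59),(715,56),(688,53),(645,51.5),(601,52),(550,60),(487,67),(430,87),(360,121),(289,168),(226,240),(176,319),(142,392),(125,447),(108,490)]
W=np.array([atz('',i,(y/3.6,175+x/3.6),.1)[:2] for x,y in P])
s=np.r_[0,np.cumsum(np.linalg.norm(np.diff(W,axis=0),axis=1))]
from scipy.interpolate import make_smoothing_spline as ms
fx,fy=ms(s,W[:,0],lam=3e-7),ms(s,W[:,1],lam=3e-7)
def at(u): return np.array([fx(u),fy(u)]), np.degrees(np.arctan2(fy.derivative()(u),fx.derivative()(u)))
E
python3 - <<'E'
from bar import *
for a,b in zip(s,W): p,h=at(a); print(a.round(4),b.round(4),p.round(4),h.round(1))
print()
for u in np.arange(0,s[-1],.02): p,h=at(u);print(u.round(3),p.round(4),h.round(1))
E
```

```text
0.0 [0.5131 0.0097] [0.5132 0.0097] 60.0
0.0057 [0.516  0.0146] [0.516  0.0146] 60.3
0.0118 [0.5191 0.0199] [0.519  0.0199] 61.6
0.0214 [0.5234 0.0285] [0.5234 0.0285] 64.9
0.0312 [0.5274 0.0375] [0.5272 0.0376] 68.9
0.0427 [0.5307 0.0485] [0.531  0.0484] 71.8
0.0568 [0.5352 0.0618] [0.5349 0.0619] 77.3
0.0702 [0.5368 0.0751] [0.5369 0.0751] 85.1
0.0874 [0.5371 0.0923] [0.5372 0.0923] 92.5
0.1063 [0.535  0.1111] [0.5348 0.1111] 103.5
0.1277 [0.5272 0.131 ] [0.5273 0.131 ] 116.0
0.1488 [0.5167 0.1493] [0.5167 0.1493] 124.4
0.1675 [0.5054 0.1641] [0.5052 0.164 ] 131.6
0.181 [0.4958 0.1737] [0.496  0.1739] 133.2
0.1921 [0.4885 0.1821] [0.4885 0.1821] 132.3

0.0 [0.5132 0.0097] 60.0
0.02 [0.5228 0.0273] 64.3
0.04 [0.5302 0.0458] 71.5
0.06 [0.5356 0.065 ] 79.5
0.08 [0.5374 0.0849] 89.5
0.1 [0.536  0.1049] 99.0
0.12 [0.5305 0.124 ] 112.5
0.14 [0.5214 0.1419] 120.9
0.16 [0.51   0.1583] 128.7
0.18 [0.4967 0.1732] 133.3
```

Run:
```python
from bar import *
H=np.linalg.inv(i['hand_eye'])
for p in [(.022,-.014,.064),(.022,.014,.064),(.022,.014,.074),(.017,.014,.064),(.017,-.014,.024),(.017,.014,.024)]:
    q=H[:3,:3]@np.array(p)+H[:3,3]; u=i['K']@q; print(p,(u[:2]/u[2]).round(1))
a=i['frame'][185:245,272:284].mean((1,2)); print(a.round(0))
print(i['frame'][200,250:310].mean(1).round(0))
for u in (-.03,):
    p=np.array([.5132,.0097])+u*np.array([np.cos(np.radians(60)),np.sin(np.radians(60))]); print(p, rows([*p,.18]), rows([*p,.14]))
```

```text
(0.022, -0.014, 0.064) [256.1 194.6]
(0.022, 0.014, 0.064) [298.8 194.6]
(0.022, 0.014, 0.074) [298.  191.6]
(0.017, 0.014, 0.064) [298.7 202. ]
(0.017, -0.014, 0.024) [251.6 218.5]
(0.017, 0.014, 0.024) [302.9 218.5]
[145. 144. 143. 143. 143. 142. 142. 143. 126.  79.  48.  55.  62.  62.
  63.  62.  62.  62.  72.  92. 105. 105. 105. 105. 105. 104. 104. 104.
 103. 103. 103. 103. 103. 102. 102. 111. 127. 136. 135. 135. 134. 134.
 135. 135. 136. 136. 137. 137. 136. 111.  35.  16.  10.  13.  14.  14.
  13.  14.  13.  15.]
[142. 141. 141. 144. 143. 145. 147. 125.  66.  52.  55.  59.  62.  60.
  60.  59.  62.  63.  63.  62.  59.  61.  62.  58.  65.  63.  63.  63.
  61.  60.  62.  62.  63.  62.  64.  61.  63.  60.  61.  60.  60.  62.
  61.  64.  66.  63.  61.  58.  59.  55. 127. 142. 140. 141. 141. 141.
 142. 144. 144. 143.]
[ 0.4982     -0.01628076] (array([0.4918, 0.377 , 0.2332]), np.float64(-24.75)) (array([0.4918, 0.377 , 0.3665]), np.float64(-24.75))
```

```bash
cat >> bar.py <<'E'
off=.0013
def pose(u,lat=0,dh=0):
    v=max(u,0); p,h=at(v); d=np.array([np.cos(np.radians(h)),np.sin(np.radians(h))]); p=p+(u-v)*d
    return p+(off+lat)*np.array([d[1],-d[0]]), h+dh-90
def plan(us,lat=0,dh=0,z=.140):
    o=robot.get_obs(); M=R.from_quat(o['tool_rot']).as_matrix(); y0=np.degrees(np.arctan2(M[1,0],M[0,0]))
    for u in us:
        p,y=pose(u,lat,dh); d=M.T@(np.r_[p,z]-o['position'])/.3; print('u',round(float(u),4),np.round(d,4).tolist(),round(-(y-y0)/360,4))
def state():
    o=robot.get_obs(); print('t',round(float(o['time']),2),'F',(o['ft_force']).round(1),'M',o['moment'].round(2),'pos',o['position'].round(4),'yaw',rows([0,0,0])[1],'gf',o['grip_force'])
    us=np.arange(-.05,.19,.0005); D=[np.linalg.norm(pose(u)[0]-o['position'][:2]) for u in us]; k=int(np.argmin(D)); p,y=pose(us[k])
    lat=(o['position'][:2]-p)@np.array([np.cos(np.radians(y)),np.sin(np.radians(y))]); print('  u',us[k].round(4),'lat mm',(lat*1e3).round(2),'yaw plan',y.round(1))
E
python3 - <<'E'
from bar import *
state(); plan([-.032],z=.249)
E
```

```text
t 6.73 F [ 0.5 -0.1 -3. ] M [-0.    0.01 -0.01] pos [0.4116 0.1482 0.25  ] yaw -24.75 gf 24.966358873061836
  u 0.1895 lat mm -80.95 yaw plan 42.3
u -0.032 [0.4954, 0.3841, 0.0032] 0.0147
```

```bash
python3 -m handwheel '[[0.06,0.05,0,0.005],[0.495,0.384,0,0.0147],[0.495,0.384,0,0.0147],[0.495,0.384,0,0.0147],[0.495,0.384,0,0.0147],[0.495,0.384,0,0.0147],[0.495,0.384,0,0.0147],[0.495,0.384,0.1,0.0147],[0.495,0.384,0.2,0.0147],[0.495,0.384,0.3,0.0147],[0.495,0.384,0.367,0.0147],[0.495,0.384,0.367,0.0147],[0.495,0.384,0.367,0.0147]]'
python3 - <<'E'
from bar import *
state(); plan([-.032,-.02,-.01,0,.005])
i=wristinfo(); cv2.imwrite('pics/w4.png',cv2.resize(i['frame'][130:260,170:390][:,:,::-1],None,fx=3.4,fy=3.4,interpolation=2))
E
```

```text
time: 7.82
position: [0.497, -0.0166, 0.1394]
tool_rot: [0.966, -0.258, -0.002, -0.0]
ft_force: [-0.1, -0.7, -2.2]
grip_width: 0.0198
grip_force: 25.0
t 7.82 F [-0.1 -0.7 -2.2] M [ 0.08  0.03 -0.03] pos [ 0.497  -0.0166  0.1394] yaw -29.9 gf 24.994616301264614
  u -0.031 lat mm -2.16 yaw plan -30.0
u -0.032 [0.0072, 0.0037, -0.0021] 0.0004
u -0.02 [0.0073, -0.0363, -0.0021] 0.0004
u -0.01 [0.0074, -0.0696, -0.0022] 0.0004
u 0.0 [0.0075, -0.1029, -0.0022] 0.0004
u 0.005 [0.0075, -0.1196, -0.0022] -0.0003
```

View pics/w4.png

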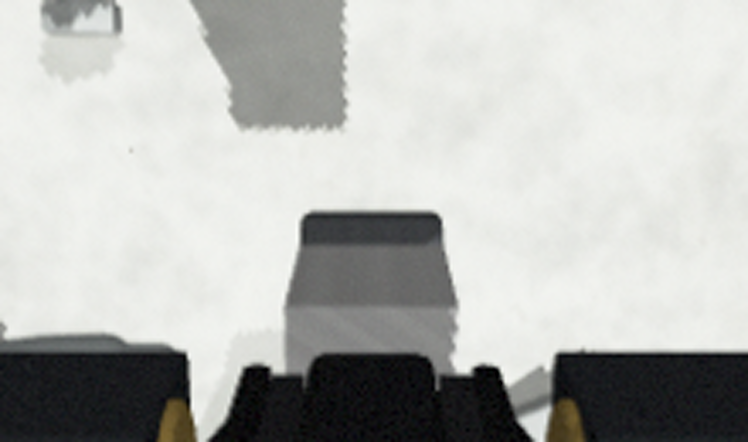

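The carriage hangs square at crop (370,270), and the bar is partly hidden behind the left finger housing at row 345. Next, recheck the settled position.

Run:
```python
from bar import *
for k in range(4):
    state(); vision.camera('top')
state()
plan([-.032,-.02,-.01,0,.005])
```

```text
t 7.87 F [ 0.4 -1.  -3.4] M [0.04 0.02 0.04] pos [ 0.4984 -0.017   0.1405] yaw -29.9 gf 24.99468907364644
  u -0.0305 lat mm -0.73 yaw plan -30.0
t 7.92 F [ 0.3 -0.7 -2.3] M [ 0.06  0.   -0.02] pos [ 0.4992 -0.0173  0.1412] yaw -29.9 gf 24.994630854343995
  u -0.0305 lat mm 0.07 yaw plan -30.0
t 7.97 F [-0.3 -0.1 -2.6] M [ 0.02  0.02 -0.01] pos [ 0.4995 -0.0175  0.1416] yaw -29.9 gf 24.99470657436177
  u -0.0305 lat mm 0.46 yaw plan -30.0
t 8.02 F [-0.7 -0.6 -2.8] M [ 0.05 -0.01  0.01] pos [ 0.4995 -0.0175  0.1416] yaw -29.91 gf 24.994723334675655
  u -0.0305 lat mm 0.5 yaw plan -30.0
t 8.07 F [ 0.  -0.  -2.8] M [ 0.04  0.03 -0.  ] pos [ 0.4994 -0.0176  0.1416] yaw -29.91 gf 24.994681215612218
  u -0.0305 lat mm 0.41 yaw plan -30.0
u -0.032 [-0.0014, 0.005, 0.0052] 0.0004
u -0.02 [-0.0013, -0.035, 0.0052] 0.0004
u -0.01 [-0.0012, -0.0684, 0.0052] 0.0004
u 0.0 [-0.0011, -0.1017, 0.0053] 0.0004
u 0.005 [-0.0011, -0.1184, 0.0053] -0.0004
```

```bash
python3 -m handwheel '[[-0.0013,0,0.0052,0],[-0.0013,-0.02,0.0052,0],[-0.0013,-0.035,0.0052,0],[-0.0012,-0.046,0.0052,0],[-0.0012,-0.057,0.0052,0],[-0.0012,-0.0684,0.0052,0],[-0.0012,-0.0684,0.0052,0],[-0.0012,-0.0684,0.0052,0]]'
python3 - <<'E'
from bar import *
state(); vision.camera('top');vision.camera('top'); state(); plan([-.01,-.005,0,.005,.01])
E
```

```text
time: 8.73
position: [0.5083, 0.0007, 0.1383]
tool_rot: [0.966, -0.258, -0.0, 0.0]
ft_force: [-0.6, -0.2, -2.8]
grip_width: 0.0201
grip_force: 25.0
t 8.73 F [-0.6 -0.2 -2.8] M [0.05 0.07 0.03] pos [0.5083 0.0007 0.1383] yaw -29.89 gf 24.994696624344215
  u -0.01 lat mm -1.05 yaw plan -30.0
t 8.83 F [ 0.  -0.3 -1.8] M [0.01 0.01 0.03] pos [5.081e-01 5.000e-04 1.383e-01] yaw -29.92 gf 24.99474027310498
  u -0.0105 lat mm -1.08 yaw plan -30.0
u -0.01 [0.0036, -0.0018, -0.0056] 0.0003
u -0.005 [0.0036, -0.0185, -0.0056] 0.0003
u 0.0 [0.0037, -0.0351, -0.0056] 0.0003
u 0.005 [0.0037, -0.0518, -0.0056] -0.0004
u 0.01 [0.0035, -0.0686, -0.0056] -0.0029
```

```bash
python3 -m handwheel '[[0.0018,-0.01,-0.0025,0],[0.0018,-0.02,-0.0025,0],[0.0018,-0.03,-0.0025,0],[0.0018,-0.04,-0.0025,-0.0005],[0.0018,-0.04,-0.0025,-0.0005],[0.0018,-0.04,-0.0025,-0.0005]]'
python3 - <<'E'
from bar import *
state(); vision.camera('top');vision.camera('top'); state(); plan([0,.005,.01,.015,.02,.025,.03])
E
```

```text
time: 9.33
position: [0.5147, 0.0108, 0.1391]
tool_rot: [0.967, -0.256, -0.0, 0.0]
ft_force: [0.8, -0.3, -2.2]
grip_width: 0.0197
grip_force: 25.0
t 9.33 F [ 0.8 -0.3 -2.2] M [0.09 0.06 0.04] pos [0.5147 0.0108 0.1391] yaw -29.72 gf 24.9945610051509
  u 0.0015 lat mm -0.52 yaw plan -30.0
t 9.43 F [-0.   0.2 -2.5] M [0.12 0.01 0.05] pos [0.5146 0.0106 0.1391] yaw -29.74 gf 24.99468736583367
  u 0.0015 lat mm -0.55 yaw plan -30.0
u 0.0 [0.0018, 0.0051, -0.003] 0.0008
u 0.005 [0.0019, -0.0116, -0.003] 0.0001
u 0.01 [0.0018, -0.0283, -0.003] -0.0023
u 0.015 [0.0013, -0.0451, -0.003] -0.0064
u 0.02 [0.0004, -0.0618, -0.003] -0.0113
u 0.025 [-0.0011, -0.0786, -0.003] -0.0167
u 0.03 [-0.0031, -0.0953, -0.003] -0.0224
```

```bash
python3 -m handwheel '[[0.001,-0.008,-0.001,0],[0.001,-0.018,-0.001,-0.0005],[0.001,-0.028,-0.001,-0.0023],[0.001,-0.037,-0.001,-0.004],[0.0008,-0.045,-0.001,-0.0064],[0.0008,-0.045,-0.001,-0.0064]]'
python3 - <<'E'
from bar import *
state(); vision.camera('top');vision.camera('top'); state(); plan([.015,.02,.025,.03,.035,.04])
E
```

```text
time: 9.93
position: [0.5219, 0.0227, 0.1395]
tool_rot: [0.972, -0.237, 0.0, -0.0]
ft_force: [0.4, -0.1, -2.1]
grip_width: 0.0196
grip_force: 25.0
t 9.93 F [ 0.4 -0.1 -2.1] M [ 0.04 -0.02 -0.01] pos [0.5219 0.0227 0.1395] yaw -27.37 gf 24.994409317150712
  u 0.0155 lat mm 0.03 yaw plan -27.3
t 10.03 F [-0.4 -0.1 -3. ] M [ 0.08  0.07 -0.02] pos [0.5216 0.0223 0.1394] yaw -27.43 gf 24.99482112703845
  u 0.015 lat mm -0.14 yaw plan -27.4
u 0.015 [0.0005, 0.0003, -0.002] -0.0
u 0.02 [0.0002, -0.0165, -0.002] -0.0048
u 0.025 [-0.0006, -0.0333, -0.002] -0.0103
u 0.03 [-0.0019, -0.05, -0.002] -0.016
u 0.035 [-0.0039, -0.0667, -0.002] -0.0213
u 0.04 [-0.0064, -0.0833, -0.002] -0.0247
```

```bash
python3 -m handwheel '[[0.0003,-0.008,0,-0.0024],[0.0002,-0.0165,0,-0.0048],[-0.0002,-0.025,0,-0.0075],[-0.0006,-0.033,0,-0.0103],[-0.0012,-0.042,0,-0.013],[-0.0019,-0.05,0,-0.016],[-0.0019,-0.05,0,-0.016]]'
python3 - <<'E'
from bar import *
state(); vision.camera('top');vision.camera('top'); state(); plan([.03,.035,.04,.045,.05])
E
```

```text
time: 10.62
position: [0.5281, 0.0363, 0.1394]
tool_rot: [0.982, -0.187, -0.0, -0.0]
ft_force: [-0.2, 0.6, -2.5]
grip_width: 0.0196
grip_force: 25.0
t 10.62 F [-0.2  0.6 -2.5] M [0.14 0.03 0.03] pos [0.5281 0.0363 0.1394] yaw -21.6 gf 24.994504979113117
  u 0.0305 lat mm -0.05 yaw plan -21.5
t 10.72 F [-0.3  0.1 -3. ] M [0.05 0.1  0.03] pos [0.5279 0.036  0.1394] yaw -21.67 gf 24.994667395949364
  u 0.03 lat mm -0.08 yaw plan -21.7
u 0.03 [0.0003, 0.0001, -0.0021] 0.0
u 0.035 [-0.0, -0.0167, -0.0021] -0.0053
u 0.04 [-0.0008, -0.0335, -0.0021] -0.0087
u 0.045 [-0.0018, -0.0502, -0.0021] -0.0106
u 0.05 [-0.0031, -0.0669, -0.0021] -0.0147
```

```bash
python3 -m handwheel '[[0.0002,-0.008,0,-0.0026],[0,-0.0167,0,-0.0053],[-0.0004,-0.025,0,-0.007],[-0.0008,-0.0335,0,-0.0087],[-0.0013,-0.042,0,-0.0097],[-0.0018,-0.05,0,-0.0106],[-0.0018,-0.05,0,-0.0106]]'
python3 - <<'E'
from bar import *
state(); i=wristinfo(); cv2.imwrite('pics/w5.png',cv2.resize(i['frame'][130:260,170:390][:,:,::-1],None,fx=3.4,fy=3.4,interpolation=2));vision.camera('top'); state(); plan([.045,.05,.055,.06,.065])
E
```

```text
time: 11.3
position: [0.5334, 0.0504, 0.1395]
tool_rot: [0.988, -0.155, 0.0, -0.0]
ft_force: [-0.1, 0.2, -2.7]
grip_width: 0.0201
grip_force: 25.0
t 11.3 F [-0.1  0.2 -2.7] M [ 0.04  0.03 -0.01] pos [0.5334 0.0504 0.1395] yaw -17.83 gf 24.994668363360688
  u 0.0455 lat mm 0.31 yaw plan -17.8
t 11.4 F [-0.6 -0.7 -2.5] M [ 0.07  0.12 -0.01] pos [0.5331 0.05   0.1394] yaw -17.85 gf 24.994726142613217
  u 0.045 lat mm 0.17 yaw plan -17.9
u 0.045 [-0.0006, -0.0003, -0.0019] 0.0
u 0.05 [-0.0008, -0.0171, -0.0019] -0.0041
u 0.055 [-0.0015, -0.0339, -0.0019] -0.0111
u 0.06 [-0.0032, -0.0507, -0.0019] -0.0203
u 0.065 [-0.0058, -0.0673, -0.0019] -0.0287
```

View pics/w5.png

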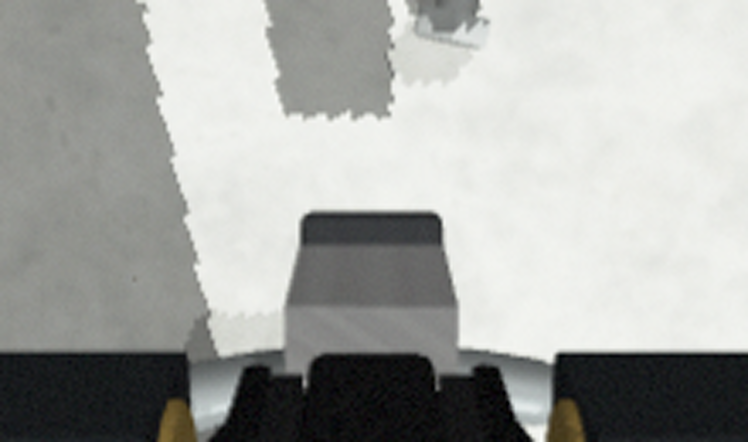

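The bar shows on both sides of the carriage, at (235,380) and (510,375), so it is threaded. Continue along the bend.

```bash
python3 -m handwheel '[[-0.0007,-0.0085,0,-0.002],[-0.001,-0.017,0,-0.0041],[-0.0014,-0.0255,0,-0.0075],[-0.002,-0.034,0,-0.0111],[-0.003,-0.042,0,-0.0155],[-0.004,-0.0505,0,-0.0203],[-0.004,-0.0505,0,-0.0203]]'
python3 - <<'E'
from bar import *
state(); vision.camera('top');vision.camera('top'); state(); plan([.06,.065,.07,.075,.08])
E
```

```text
time: 11.98
position: [0.5366, 0.0653, 0.1394]
tool_rot: [0.996, -0.091, 0.0, -0.0]
ft_force: [-0.2, 0.2, -3.2]
grip_width: 0.0197
grip_force: 25.0
t 11.98 F [-0.2  0.2 -3.2] M [ 0.05 -0.05  0.03] pos [0.5366 0.0653 0.1394] yaw -10.44 gf 24.99420558102429
  u 0.0605 lat mm -0.28 yaw plan -10.2
t 12.08 F [ 0.1  0.6 -1.8] M [0.01 0.05 0.  ] pos [0.5365 0.0649 0.1394] yaw -10.54 gf 24.99454347998835
  u 0.06 lat mm -0.32 yaw plan -10.5
u 0.06 [0.0011, 0.0001, -0.0019] -0.0
u 0.065 [0.0006, -0.0167, -0.002] -0.0083
u 0.07 [-0.0006, -0.0335, -0.002] -0.0155
u 0.075 [-0.0026, -0.0503, -0.002] -0.022
u 0.08 [-0.0053, -0.067, -0.002] -0.028
```

```bash
python3 -m handwheel '[[0.0002,-0.0085,0,-0.004],[0,-0.0167,0,-0.0083],[-0.0005,-0.025,0,-0.012],[-0.0013,-0.0335,0,-0.0155],[-0.0022,-0.042,0,-0.0188],[-0.0033,-0.05,0,-0.022],[-0.0033,-0.05,0,-0.022]]'
python3 - <<'E'
from bar import *
state(); vision.camera('top');vision.camera('top'); state(); plan([.075,.08,.085,.09,.095])
E
```

```text
time: 12.67
position: [0.5383, 0.0802, 0.1394]
tool_rot: [1.0, -0.022, -0.0, -0.0]
ft_force: [0.1, -0.1, -2.8]
grip_width: 0.0198
grip_force: 25.0
t 12.67 F [ 0.1 -0.1 -2.8] M [-0.02  0.03  0.01] pos [0.5383 0.0802 0.1394] yaw -2.55 gf 24.99435349018313
  u 0.0755 lat mm -0.23 yaw plan -2.4
t 12.77 F [ 0.1 -0.2 -1.7] M [0.02 0.04 0.02] pos [0.5383 0.0797 0.1395] yaw -2.62 gf 24.994584645610303
  u 0.075 lat mm -0.22 yaw plan -2.6
u 0.075 [0.0007, -0.0004, -0.0018] 0.0
u 0.08 [0.0004, -0.0172, -0.0018] -0.006
u 0.085 [-0.0005, -0.0341, -0.0018] -0.0117
u 0.09 [-0.002, -0.0509, -0.0018] -0.0173
u 0.095 [-0.0042, -0.0676, -0.0018] -0.0241
```

```bash
python3 -m handwheel '[[0,-0.0085,0,-0.003],[0,-0.017,0,-0.006],[-0.0005,-0.0255,0,-0.009],[-0.001,-0.034,0,-0.0117],[-0.0016,-0.0425,0,-0.0145],[-0.0025,-0.051,0,-0.0173],[-0.0025,-0.051,0,-0.0173]]'
python3 - <<'E'
from bar import *
state(); vision.camera('top');vision.camera('top'); state(); plan([.09,.095,.1,.105,.11])
E
```

```text
time: 13.35
position: [0.5382, 0.0955, 0.1394]
tool_rot: [0.999, 0.032, -0.0, -0.0]
ft_force: [0.2, 0.4, -2.4]
grip_width: 0.02
grip_force: 25.0
t 13.35 F [ 0.2  0.4 -2.4] M [-0.    0.01  0.01] pos [0.5382 0.0955 0.1394] yaw 3.67 gf 24.994525825604796
  u 0.0905 lat mm -0.16 yaw plan 3.8
t 13.45 F [-0.   0.8 -2.6] M [ 0.01 -0.01  0.04] pos [0.5382 0.0951 0.1394] yaw 3.61 gf 24.994562496431172
  u 0.09 lat mm -0.13 yaw plan 3.6
u 0.09 [0.0004, 0.0003, -0.0019] -0.0
u 0.095 [0.0001, -0.0166, -0.0019] -0.0068
u 0.1 [-0.0011, -0.0335, -0.0019] -0.0151
u 0.105 [-0.0032, -0.0502, -0.0019] -0.0248
u 0.11 [-0.0063, -0.0668, -0.0019] -0.0352
```

```bash
python3 -m handwheel '[[0,-0.0085,0,-0.0034],[-0.0003,-0.0166,0,-0.0068],[-0.0008,-0.025,0,-0.011],[-0.0015,-0.0335,0,-0.0151],[-0.0025,-0.042,0,-0.02],[-0.0036,-0.05,0,-0.0248],[-0.0036,-0.05,0,-0.0248]]'
python3 - <<'E'
from bar import *
state(); vision.camera('top');vision.camera('top'); state(); plan([.105,.11,.115,.12,.125])
E
```

```text
time: 14.03
position: [0.536, 0.1104, 0.1394]
tool_rot: [0.994, 0.11, -0.0, -0.0]
ft_force: [-0.2, -0.4, -1.8]
grip_width: 0.0198
grip_force: 25.0
t 14.03 F [-0.2 -0.4 -1.8] M [-0.05  0.03  0.01] pos [0.536  0.1104 0.1394] yaw 12.64 gf 24.994111330015585
  u 0.1055 lat mm -0.24 yaw plan 12.9
t 14.13 F [ 0.1  0.  -2.7] M [-0.02  0.    0.04] pos [0.5363 0.11   0.1395] yaw 12.53 gf 24.994702086551115
  u 0.105 lat mm -0.1 yaw plan 12.5
u 0.105 [0.0003, -0.0002, -0.0018] 0.0
u 0.11 [-0.0002, -0.017, -0.0018] -0.0104
u 0.115 [-0.0018, -0.0338, -0.0018] -0.0197
u 0.12 [-0.0044, -0.0505, -0.0018] -0.0277
u 0.125 [-0.0076, -0.0671, -0.0018] -0.0344
```

```bash
python3 -m handwheel '[[0,-0.0085,0,-0.0052],[-0.0004,-0.017,0,-0.0104],[-0.001,-0.0255,0,-0.015],[-0.002,-0.034,0,-0.0197],[-0.003,-0.042,0,-0.0237],[-0.0046,-0.0505,0,-0.0277],[-0.0046,-0.0505,0,-0.0277]]'
python3 - <<'E'
from bar import *
state(); vision.camera('top');vision.camera('top'); state(); plan([.12,.125,.13,.135,.14])
E
```

```text
time: 14.72
position: [0.5312, 0.1248, 0.1394]
tool_rot: [0.981, 0.196, -0.0, -0.0]
ft_force: [-0.0, -0.7, -3.2]
grip_width: 0.02
grip_force: 25.0
t 14.72 F [-0.  -0.7 -3.2] M [-0.05 -0.02 -0.02] pos [0.5312 0.1248 0.1394] yaw 22.58 gf 24.994293776107952
  u 0.1205 lat mm -0.32 yaw plan 22.8
t 14.82 F [-0.8 -0.8 -2.5] M [ 0.02 -0.01 -0.02] pos [0.5316 0.1244 0.1394] yaw 22.49 gf 24.994629656430334
  u 0.12 lat mm -0.11 yaw plan 22.5
u 0.12 [0.0004, -0.0002, -0.0018] 0.0
u 0.125 [0.0, -0.0171, -0.0018] -0.0068
u 0.13 [-0.001, -0.0339, -0.0018] -0.0125
u 0.135 [-0.0026, -0.0507, -0.0018] -0.018
u 0.14 [-0.0048, -0.0674, -0.0018] -0.0234
```

```bash
python3 -m handwheel '[[0,-0.0085,0,-0.0034],[-0.0002,-0.017,0,-0.0068],[-0.0006,-0.0255,0,-0.0097],[-0.0012,-0.034,0,-0.0125],[-0.002,-0.0425,0,-0.0153],[-0.0028,-0.0507,0,-0.018],[-0.0028,-0.0507,0,-0.018]]'
python3 - <<'E'
from bar import *
state(); vision.camera('top');vision.camera('top'); state(); plan([.135,.14,.145,.15,.155])
E
```

```text
time: 15.4
position: [0.5246, 0.1386, 0.1394]
tool_rot: [0.968, 0.251, -0.0, -0.0]
ft_force: [-0.5, 0.0, -2.5]
grip_width: 0.0199
grip_force: 25.0
t 15.4 F [-0.5  0.  -2.5] M [ 0.01 -0.02  0.  ] pos [0.5246 0.1386 0.1394] yaw 29.05 gf 24.99446426751092
  u 0.1355 lat mm -0.23 yaw plan 29.2
t 15.5 F [ 0.8 -0.6 -2.4] M [-0.02 -0.04  0.01] pos [0.525  0.1382 0.1395] yaw 28.99 gf 24.99456211575307
  u 0.135 lat mm -0.04 yaw plan 29.0
u 0.135 [0.0001, 0.0001, -0.0018] 0.0001
u 0.14 [-0.0002, -0.0167, -0.0018] -0.0054
u 0.145 [-0.001, -0.0335, -0.0018] -0.0108
u 0.15 [-0.0024, -0.0503, -0.0018] -0.0162
u 0.155 [-0.0044, -0.067, -0.0018] -0.0216
```

```bash
python3 -m handwheel '[[0,-0.0085,0,-0.0027],[-0.0003,-0.0167,0,-0.0054],[-0.0007,-0.025,0,-0.008],[-0.0011,-0.0335,0,-0.0108],[-0.0018,-0.042,0,-0.0135],[-0.0025,-0.05,0,-0.0162],[-0.0025,-0.05,0,-0.0162]]'
python3 - <<'E'
from bar import *
state(); i=wristinfo(); cv2.imwrite('pics/w6.png',cv2.resize(i['frame'][60:260,100:390][:,:,::-1],None,fx=2.7,fy=2.7,interpolation=2));vision.camera('top'); state(); plan([.15,.155,.16,.165,.17])
E
```

```text
time: 16.08
position: [0.5168, 0.1513, 0.1395]
tool_rot: [0.954, 0.3, -0.0, -0.0]
ft_force: [0.3, 0.9, -3.4]
grip_width: 0.0196
grip_force: 25.0
t 16.08 F [ 0.3  0.9 -3.4] M [ 0.06 -0.07  0.03] pos [0.5168 0.1513 0.1395] yaw 34.88 gf 24.994539526524022
  u 0.1505 lat mm -0.07 yaw plan 35.0
t 16.18 F [-0.3 -0.2 -1.5] M [ 0.   -0.07  0.06] pos [0.5171 0.1509 0.1395] yaw 34.82 gf 24.994549137772992
  u 0.15 lat mm -0.04 yaw plan 34.8
u 0.15 [0.0001, -0.0003, -0.0018] 0.0
u 0.155 [-0.0002, -0.0171, -0.0018] -0.0054
u 0.16 [-0.001, -0.0339, -0.0018] -0.0107
u 0.165 [-0.0024, -0.0506, -0.0018] -0.0161
u 0.17 [-0.0044, -0.0673, -0.0018] -0.0212
```

View pics/w6.png

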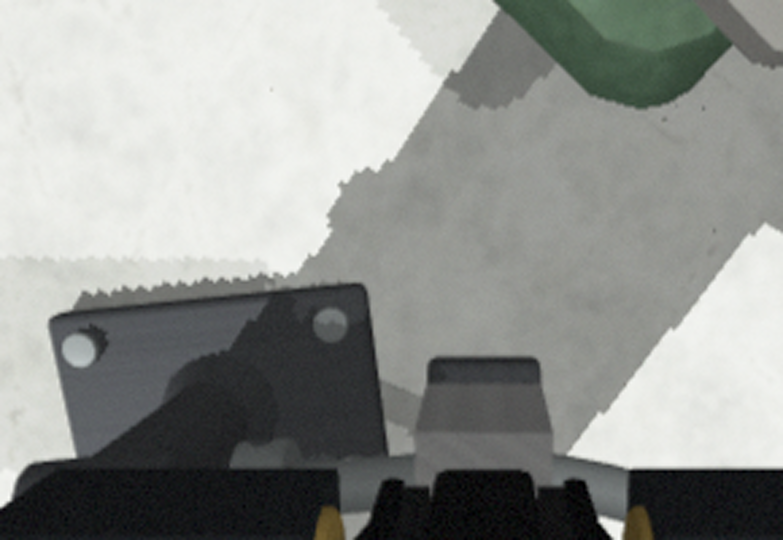

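The carriage is still free on the bar. The foot's long edge runs (50,317) to (365,285), which gives the final heading. Compute it.

Run:
```python
from bar import *
i=wristinfo()
f=lambda x,y: atz('',i,(60+y/2.7,100+x/2.7),.012)
A,B,C=f(52,317),f(362,286),f(385,456)
for d in(A-B,C-B): print(np.degrees(np.arctan2(d[1],d[0])),np.linalg.norm(d))
c=lambda b:b
# guide frame: corner B is (-x?,-y): foot half 35 x 50
h=np.radians(np.degrees(np.arctan2(*(A-B)[:2][::-1]))); y=np.array([np.cos(h),np.sin(h)]); x=np.array([y[1],-y[0]])
o=B[:2]+.05*y-.035*x; print('origin',o, 'home', o-.056*y,'stop',o-.042*y)
o=B[:2]+.05*y-.035*x
state(); print(pose(.178))
```

```text
130.53438481861122 0.09676214602480357
-139.26766329329766 0.05491483409451838
origin [0.4636964 0.2138487] home [0.50009104 0.1712878 ] stop [0.49099238 0.18192803]
t 16.23 F [-0.1  0.1 -2.6] M [-0.03 -0.03 -0.  ] pos [0.5172 0.1508 0.1395] yaw 34.8 gf 24.99466785346158
  u 0.15 lat mm -0.04 yaw plan 34.8
(array([0.4989879 , 0.17261664]), np.float64(43.441557962918125))
```

```bash
python3 -m handwheel '[[0,-0.0085,0,-0.0027],[-0.0002,-0.017,0,-0.0054],[-0.0006,-0.0255,0,-0.008],[-0.001,-0.034,0,-0.0107],[-0.0017,-0.0425,0,-0.0135],[-0.0024,-0.0506,0,-0.016],[-0.0024,-0.0506,0,-0.016],[-0.0024,-0.0506,0,-0.016]]'
python3 - <<'E'
from bar import *
state(); vision.camera('top');vision.camera('top'); state(); plan([.165,.17,.175,.18])
E
```

```text
time: 16.9
position: [0.5078, 0.1631, 0.1395]
tool_rot: [0.938, 0.347, 0.0, 0.0]
ft_force: [0.3, 0.4, -2.4]
grip_width: 0.0199
grip_force: 25.0
t 16.9 F [ 0.3  0.4 -2.4] M [-0.06 -0.03 -0.02] pos [0.5078 0.1631 0.1395] yaw 40.58 gf 24.994593408191577
  u 0.165 lat mm 0.02 yaw plan 40.6
t 17.0 F [ 0.5 -1.1 -2.4] M [-0.06 -0.05 -0.02] pos [0.508  0.1629 0.1395] yaw 40.56 gf 24.99466045293957
  u 0.165 lat mm 0.05 yaw plan 40.6
u 0.165 [-0.0002, -0.0007, -0.0017] -0.0002
u 0.17 [-0.0005, -0.0175, -0.0017] -0.0052
u 0.175 [-0.0012, -0.0342, -0.0017] -0.0078
u 0.18 [-0.002, -0.0508, -0.0017] -0.0076
```

Now creep towards the stop, 0.9 mm per row.

```bash
python3 -m handwheel '[[0,-0.006,0,-0.001],[-0.0002,-0.012,0,-0.002],[-0.0003,-0.018,0,-0.002],[-0.0004,-0.023,0,-0.002],[-0.0005,-0.026,0,-0.002],[-0.0006,-0.029,0,-0.002],[-0.0006,-0.029,0,-0.002]]'
python3 - <<'E'
from bar import *
for k in range(4): state(); vision.camera('top')
E
```

```text
time: 17.58
position: [0.502, 0.1696, 0.1395]
tool_rot: [0.936, 0.353, 0.0, -0.0]
ft_force: [0.7, 0.6, -2.8]
grip_width: 0.0201
grip_force: 25.0
t 17.58 F [ 0.7  0.6 -2.8] M [ 0.03 -0.12  0.07] pos [0.502  0.1696 0.1395] yaw 41.28 gf 24.994833231903613
  u 0.1735 lat mm 0.13 yaw plan 43.2
t 17.63 F [ 0.7  0.7 -2.8] M [ 0.13 -0.08 -0.  ] pos [0.5021 0.1696 0.1395] yaw 41.28 gf 24.99475828721188
  u 0.1735 lat mm 0.13 yaw plan 43.2
t 17.68 F [-0.4 -0.4 -2. ] M [ 0.09 -0.11 -0.  ] pos [0.5021 0.1695 0.1395] yaw 41.27 gf 24.9947991699446
  u 0.1735 lat mm 0.11 yaw plan 43.2
t 17.73 F [ 1.3  1.2 -1.7] M [ 0.19 -0.03  0.01] pos [0.5021 0.1695 0.1395] yaw 41.27 gf 24.994841002626345
  u 0.1735 lat mm 0.12 yaw plan 43.2
```

```bash
cat > s.py <<'E'
from h import *
F=[];M=[]
for k in range(5):
    o=robot.get_obs(); F.append(o['ft_force']); M.append(o['moment']); vision.camera('top')
f=np.mean(F,0); m=np.mean(M,0); y=np.radians(41); d=np.array([-np.sin(y),np.cos(y)])
print('t',o['time'].round(2),'along',(f[:2]@d).round(2),'lat',(f[0]*np.cos(y)+f[1]*np.sin(y)).round(2),'z',f[2].round(2),'M',m.round(3),'pos',o['position'].round(4))
E
python3 -m handwheel '[[0,-0.002,0,0],[0,-0.004,0,0],[0,-0.004,0,0]]' >/dev/null; python3 s.py
python3 -m handwheel '[[0,-0.002,0,0],[0,-0.004,0,0],[0,-0.004,0,0]]' >/dev/null; python3 s.py
```

```text
Traceback (most recent call last):
  File "s.py", line 6, in <module>
    print('t',o['time'].round(2),'along',(f[:2]@d).round(2),'lat',(f[0]*np.cos(y)+f[1]*np.sin(y)).round(2),'z',f[2].round(2),'M',m.round(3),'pos',o['position'].round(4))
              ^^^^^^^^^^^^^^^
AttributeError: 'float' object has no attribute 'round'
Traceback (most recent call last):
  File "s.py", line 6, in <module>
    print('t',o['time'].round(2),'along',(f[:2]@d).round(2),'lat',(f[0]*np.cos(y)+f[1]*np.sin(y)).round(2),'z',f[2].round(2),'M',m.round(3),'pos',o['position'].round(4))
              ^^^^^^^^^^^^^^^
AttributeError: 'float' object has no attribute 'round'
```

```bash
sed -i "s/o\['time'\].round(2)/round(o['time'],2)/" s.py; python3 s.py
```

```text
t 18.98 along 0.42 lat 0.93 z -2.37 M [ 0.133 -0.197 -0.007] pos [0.5006 0.1712 0.1395]
```

```bash
python3 -m handwheel '[[0.0015,-0.002,0,0],[0.002,-0.004,0,0],[0.002,-0.004,0,0]]' >/dev/null; python3 s.py
python3 -m handwheel '[[0,-0.002,0,0],[0,-0.004,0,0],[0,-0.004,0,0]]' >/dev/null; python3 s.py
```

```text
t 19.48 along -0.34 lat 0.23 z -2.23 M [ 0.025 -0.045  0.009] pos [0.4998 0.1724 0.1393]
t 19.98 along -2.05 lat -1.42 z -3.59 M [-0.488 -0.182  0.002] pos [0.4995 0.173  0.1394]
```

```bash
python3 -m handwheel '[[0,-0.001,0,0],[0,-0.002,0,0],[0,-0.002,0,0]]' >/dev/null; python3 s.py
```

```text
t 20.48 along -4.85 lat -2.04 z -4.08 M [-1.034 -0.398 -0.02 ] pos [0.4995 0.1732 0.1394]
```

```bash
python3 -m handwheel '[[0,0.0005,0.002,0],[0,0.001,0.004,0],[0,0.001,0.004,0]]' >/dev/null; python3 s.py
python3 -m handwheel '[[0,0,0.001,0],[0,0,0.002,0],[0,0,0.002,0]]' >/dev/null; python3 s.py
```

```text
t 20.98 along -4.62 lat -0.77 z -1.64 M [-0.847 -0.506 -0.045] pos [0.5    0.1736 0.1385]
t 21.48 along -5.44 lat -0.38 z 1.32 M [-0.841 -0.633 -0.057] pos [0.5    0.1736 0.1381]
```

```bash
python3 -m handwheel '[[0,0,0,0],[0,0,0,0],[0,0,0,0],[0,0,0,0],[0,0,0,0],[0,0,0,0]]' 45; python3 s.py
python3 -m handwheel '[[0,0,-0.05,0],[0,0,-0.12,0],[0,0,-0.2,0],[0,0,-0.28,0],[0,0,-0.36,0],[-0.1,0,-0.4,0],[-0.25,0,-0.4,0],[-0.35,0,-0.4,0],[-0.35,0,-0.4,0],[-0.35,0,-0.4,0]]'
python3 - <<'E'
from bar import *
i=wristinfo(); cv2.imwrite('pics/w7.png',cv2.resize(i['frame'][40:240,140:400][:,:,::-1],None,fx=3,fy=3,interpolation=2)); state()
E
```

```text
time: 22.03
position: [0.4987, 0.1739, 0.1375]
tool_rot: [0.936, 0.352, -0.0, -0.0]
ft_force: [-0.1, 0.3, 0.1]
grip_width: 0.0385
grip_force: 0.0
t 22.23 along -0.02 lat 0.54 z 0.14 M [-0.018 -0.021 -0.019] pos [0.4991 0.1737 0.1376]
time: 23.12
position: [0.4188, 0.1037, 0.2579]
tool_rot: [0.936, 0.352, -0.0, -0.0]
ft_force: [-0.1, -0.2, 0.7]
grip_width: 0.0389
grip_force: 0.0
t 23.17 F [-0.1  0.7  0.8] M [ 0.03 -0.04  0.  ] pos [0.4205 0.1041 0.2581] yaw 41.2 gf 0.0
  u 0.1815 lat mm -104.11 yaw plan 43.1
```

View pics/w7.png

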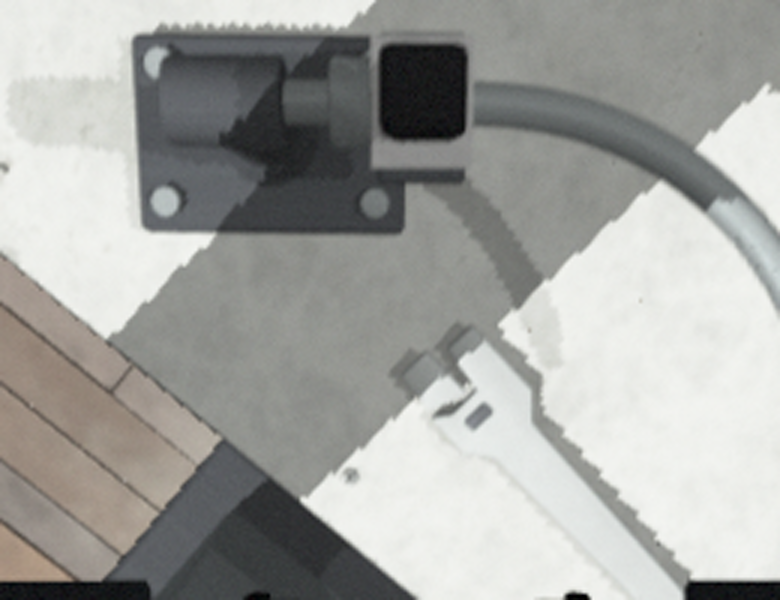

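The carriage hangs upright, with the block at (420,100) and its left edge at x≈372 against the collar's right edge. I've now viewed one picture over the limit, so I'll check the gap by numbers only.

Run:
```python
from h import *
i=wristinfo(); f=i['frame'].mean(2)
for r in (66,70,74,78,82,86): print(r,f[r,246:272].astype(int))
H=np.linalg.inv(i['cam_to_world'])
g=atz('',i,(74,140+371/3),.1);g2=atz('',i,(74,140+371/3+1),.1);print('mm/px',np.linalg.norm(g-g2)*1e3)
```

```text
66 [ 50  48  70  84  87  83  84  85  85  82  85  84  85  83  85  82  99 110
  93  38  18  17  24  24  24  17]
70 [ 83  84  83  93  92  90  87  92  91  90  91  90  88  88  86  86  96 109
  94  43  19  20  21  28  22  26]
74 [ 94  91  85  88  92  93  95  95  95  92  92  92  90  88  91  84  92 108
  91  40  16  20  18  21  22  20]
78 [ 84  82  78  80  84  83  85  87  87  88  88  89  91  87  87  86  92 108
  91  43  16  19  27  28  25  18]
82 [ 70  70  72  76  78  77  78  78  77  82  80  81  81  81  85  77  89 106
  91  40  12  20  23  20  13  25]
86 [ 52  52  58  69  74  71  73  74  74  73  76  75  73  75  74  73  93 106
 111  69  26  16  15  12  19  20]
mm/px 0.8619357021435893
```

```bash
python3 -c "
from rig import job
print(job.hand_in())"
```

```text
the job is handed in; nothing more can be done
None
```

The carriage is threaded onto the bar, pressed home against the stop collar with about 5 N and released hanging upright, and the job was handed in at about 23 s. The tin, tape measure and offcut were never touched, but I viewed 11 pictures, one over the limit of 10.

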